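Turn the hallway organiser and try the flashlight

ROBOT

A 6-joint arm with a two-finger parallel gripper is mounted at the origin on the work surface. World frame = base frame: x ahead of the robot, y to its left, z up, the work surface at z = 0. Lengths are in m, angles in rad, forces in N, time in s.
With the tool pointing down it reaches from about 0.375 to 0.9 m from the base axis. Payload 3.1 kg.
Tool frame: the origin (TCP) lies midway between the tips of the shut fingers; the grasp point (between the pads) lies 19 mm behind it; z points along the fingers, y is the line along which they close (so a half turn about z gives the same grasp; the last joint's range is limited). The gripper opens to 85 mm and grips with 20 to 120 N. Pads are 22 mm wide; open, the fingers measure 114 mm over their backs; the gripper's body (76 mm by 85 mm) begins 54 mm behind the grasp point. The pads swing forward as they close: fully open they stand 13 mm farther back than shut.
Start: joints at [1.085, 0.527, 1.433, -0, 1.181, -0.178], TCP at [0.189, 0.596, 0.231] pointing down, gripper open.
Joint ranges: [-3.08, 3.08], [-0.75, 2.2], [0.22, 2.44], [-1.43, 4.57], [0, 2.65], [-2.85, 2.85]. Speed limits (rad/s): [2.79, 2.79, 3.14, 3.14, 3.14, 3.14].

INTERFACE

Orientations are given as a unit quaternion [x, y, z, w].
In Python, from station import manip gives the robot as it stands. The module is installed in compiled form; this text tells all that it offers.
- The arm moves only by the tool apply_moves, never from a script. Its arguments are lists of equal length, an entry for each row: "claw": the gripper's target within -1 to 1 (fully open at 1, half-way at 0, shut at -1); "travel": the shift along the tool's x, y, z scaled (see below), a list of three; "turn": the turn, a rotation vector about the tool's x, y, z scaled (see below), a list of three. In form: {"claw": [claw, ...], "travel": [[dx, dy, dz], ...], "turn": [[rx, ry, rz], ...]}. A call has 1 to 5 rows; each row is the pose to reach, as a shift and turn from the pose commanded when the call began, along the tool's axes at that moment, turning the shorter way round; what a row does not reach only later rows make up. The controller multiplies each number of a shift by 800 mm and each number of a turn by 180 degrees. A row lasts 1/12 s, in which the tool goes at most 41.7 mm and 7.16 degrees, less where a joint would pass 70% of its speed; a pose out of reach is approached as far as the arm can. A call with a number of a shift or a turn outside -1 to 1 is refused whole. A call with a gripper value outside its range is refused whole. The fingers move at their own pace and stop on an object; "newtons" is the grip in N (left out, the last holds). Time passes only in rows, so rows that repeat a pose let the fingers close. It gives the time, the measured TCP pose, the force, the opening and the grip force at its end, in the units of the state.
- manip.sense(): the state, without advancing time (a new reading comes with each control period).
- manip.snapshot(name): name is "scene" or "top" or "wrist"; returns a dict with "pixels" (400x640x3 uint8, red, green, blue), "depth" (400x640 float32, m along the optical axis (not along the pixel's ray), 0 where there is no reading), "intrinsics" (3x3 intrinsics, pixels), "k1" (the pictures are not rectified: a ray, as slopes to the right and down, at radius r is drawn at 1 + k1 r^2 times it, then the intrinsics apply), "R" (3x3) and "t" (3): a world point X has camera coordinates R X + t. Camera axes: x right, y down, z forward; pixel columns grow to the right and rows downward; lengths in m; the calibration is good to about 2 mm. A picture is of the moment at which its call begins.
- manip.sign_off(): hands the job in; it is judged then, once.
The state is a dict: "t": time; "q": joint angles; "qd": joint speeds; "tau": joint torques, N m; "tcp_pos": TCP position; "tool_rot": TCP orientation; "force": force on the tool from outside, world axes, zero at the start; "ft_torque": the same for the moment, N m; "finger_gap": opening from 0.0 (shut) to 1.0 (fully open); "gripper_force": force on a finger pad.
Only numpy, scipy, OpenCV 4.12 (cv2) and the standard library are available. Lean on these libraries where they do the work, as an engineer would, in place of code of your own. Each camera call takes 0.05 s, during which the arm holds its last target. There are 200 camera calls.

TASK

Turn the round organiser by pushing the short wooden posts on its rim until the flashlight's lens is at the front, lined up over the pointed tongue of the foot; do not touch the flashlight while turning. Then press the flashlight's rubber button all the way in with a fingertip, let it spring back and move clear, leaving the flashlight lined up with the tongue. Nothing is to be picked up: the flashlight stays in its cradle, the coin jar and the flat tin stay in their places on the disc, and the comb, matchbox, bowl and alarm clock on the shelf stay where they are.

Things in the scene. Friction and masses are not known exactly. Their poses are not given: they have to be found in the camera images.
- foot: Fixed white plastic foot of the rotating organiser, a disc of 220 mm diameter, 12 mm thick, lying on the shelf; origin at its centre on the shelf surface. Its -x axis points along the tongue, a flat 34 mm wide, 10 mm thick pointed strip whose tip is 189 mm from the centre and sticks out about 54 mm from under the rotating disc: this is the front. z is up.
- turntable: Rotating pine disc, 270 mm diameter, 16 mm thick, turning either way (nearly two full turns from its start) about the vertical axis through the foot's centre; a little friction (0.07 N m, under 1 N at the posts) stops it where it is left. Origin on the axis at the disc's underside, 14 mm above the shelf; disc top 30 mm above the shelf. z is up; its -x axis points along the flashlight towards the lens.
- post0 (a point): Top centre of a round upright wooden post, 14 mm diameter, 40 mm tall, on the rim of the disc 120 mm from the axis (top 70 mm above the shelf). Seen from above it stands 135 degrees anticlockwise from the disc's +x axis, i.e. 45 degrees clockwise from the flashlight. The posts turn with the disc.
- post1 (a point): Top centre of a round upright wooden post, 14 mm diameter, 40 mm tall, on the rim of the disc 120 mm from the axis (top 70 mm above the shelf). Seen from above it stands 45 degrees anticlockwise from the disc's +x axis. The posts turn with the disc.
- post2 (a point): Top centre of a round upright wooden post, 14 mm diameter, 40 mm tall, on the rim of the disc 120 mm from the axis (top 70 mm above the shelf). Seen from above it stands 45 degrees clockwise from the disc's +x axis. The posts turn with the disc.
- post3 (a point): Top centre of a round upright wooden post, 14 mm diameter, 40 mm tall, on the rim of the disc 120 mm from the axis (top 70 mm above the shelf). Seen from above it stands 135 degrees clockwise from the disc's +x axis, i.e. 45 degrees anticlockwise from the flashlight. The posts turn with the disc.
- lens (a point): Centre of the flat lens face of the loose aluminium flashlight, 110 mm from the disc's axis, 52 mm above the shelf. The flashlight (125 mm long, hexagonal barrel 26 mm across flats, round head 36 mm diameter and 28 mm long, 160 g) lies along a radius of the disc, lens outward, button up.
- flashlight_mid (a point): Point on the flashlight's barrel axis right under the button, 45 mm from the disc's axis, 52 mm above the shelf; x runs from the lens to the tail. The barrel's flat top is 65 mm above the shelf.
- cradle (a point): Point fixed on the disc where point flashlight_mid belongs: the wooden channel (43 mm wide, 88 mm long, with an end stop at the tail) that holds the barrel with about 1.5 mm play at each side and 3 mm lengthwise.
- button_top (a point): Top centre of the flashlight's round black rubber button, 18 mm diameter, standing 5 mm above the barrel, 70 mm above the shelf when out.
- flash_button (a joint): Travel of the rubber button: 0 m out, 0.004 m fully in; springs back by itself. It starts to move at about 1.4 N and takes about 5 N to be fully in.
- jar_spot (a point): Point on the disc's top, 60 mm from the axis along the disc's +y, where the coin jar stands.
- coin_jar: Loose glass coin jar with a metal lid, 56 mm diameter, 56 mm tall, 250 g, standing on the disc (its top 86 mm above the shelf); origin at the centre of its underside.
- tin_spot (a point): Point on the disc's top, 60 mm from the axis along the disc's -y, where the flat tin stands.
- polish_tin: Loose flat round metal tin, 62 mm diameter, 25 mm tall, standing on the disc; origin at the centre of its underside.
- comb: Loose grey plastic comb lying on the shelf beside the organiser, 150 x 30 x 5 mm; origin at the centre of its underside, x along its length.
- matchbox: Loose cardboard matchbox lying on the shelf on the other side of the organiser, 52 x 36 x 15 mm; origin at the centre of its underside.
- key_bowl: Loose white ceramic bowl, 110 mm diameter, 40 mm tall, on the left of the shelf; origin at the centre of its underside.
- alarm_clock: Loose black alarm clock, 45 x 100 x 85 mm tall, on the right of the shelf; origin at the centre of its underside.
There are look-alikes about, which are no part of the job. There is more than one size of the part that bears lens; the job needs the smaller. There is more than one size of the coin_jar; the one meant has the size given above.

How it is judged:
By the outcome, as a careful person would: the job done as asked, in the order asked, and still so for the second after the job is handed in, with the robot touching nothing.
It also fails if it takes over 64 s, if anything falls off the work surface, if the arm or the gripper's body presses on something with over 40 N, if the wrist force passes 120 N, or if a joint passes its speed limit or range.

## Working session

There is one attempt and no reset: what is moved stays moved. The work goes in short steps, Python scripts to look and compute and a tool call to move; the robot and the scene stay as the last step left them, time stands still between calls to the robot, and variables do not carry over. Pictures are saved under pics/ and viewed, at most 10 in all, crops included, and the job is handed in when it is done.

Besides the shell and the picture viewer there is one more tool, called after "Request:" by a JSON object that holds its "op" and its "data", one argument or row to a line. apply_moves: Moves the arm, as the interface text tells. Shifts and turns lie within -1 to 1; 1 stands for 800 mm of shift or 180 degrees of turn. Its arguments: {"type":"object","properties":{"claw":{"type":"array","items":{"type":"number"}},"travel":{"type":"array","items":{"type":"array","items":{"type":"number"}}},"turn":{"type":"array","items":{"type":"array","items":{"type":"number"}}},"newtons":{"type":"number"}},"required":["claw","travel","turn"]}

```bash
mkdir -p pics; cat > h.py <<'E'
import numpy as np,cv2
from station import manip
def ray(s,u,v):
    K=s["intrinsics"];d=np.array([(u-K[0,2])/K[0,0],(v-K[1,2])/K[1,1]]);x=d.copy()
    for _ in range(20): x=d/(1+s["k1"]*(x@x))
    R=np.array(s["R"]);return -R.T@s["t"],R.T@np.array([x[0],x[1],1])
def plane(s,u,v,z):
    o,d=ray(s,u,v);return o+d*(z-o[2])/d[2]
def proj(s,X):
    c=np.array(s["R"])@X+s["t"];x=c[:2]/c[2];x=x*(1+s["k1"]*(x@x));K=s["intrinsics"]
    return np.array([K[0,0]*x[0]+K[0,2],K[1,1]*x[1]+K[1,2]])
def save(s,n): cv2.imwrite(n,cv2.cvtColor(s["pixels"],cv2.COLOR_RGB2BGR))
E
python3 - <<'E'
from h import *
import pickle
for n in("top","scene"):
    s=manip.snapshot(n);save(s,f"pics/{n}0.png");pickle.dump(s,open(n+"0.pkl","wb"))
    print(n,-np.array(s["R"]).T@s["t"],s["k1"])
st=manip.sense();print(st["t"],st["tcp_pos"],st["tool_rot"],st["force"])
E
```

```text
top [0.44083595 0.00731872 1.01298322] -0.04837828391689921
scene [ 1.29333659 -0.89767132  0.7918552 ] -0.09294788420122994
0.1 [0.18904966 0.59506741 0.23043979] [ 1.53308214e-01  9.88177965e-01 -9.03226686e-04 -2.92509244e-04] [ 0.26209262 -0.43827044  0.4579102 ]
```

View pics/top0.png

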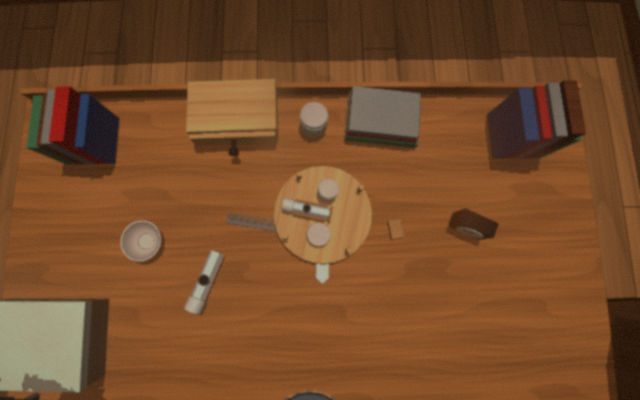

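View pics/scene0.png

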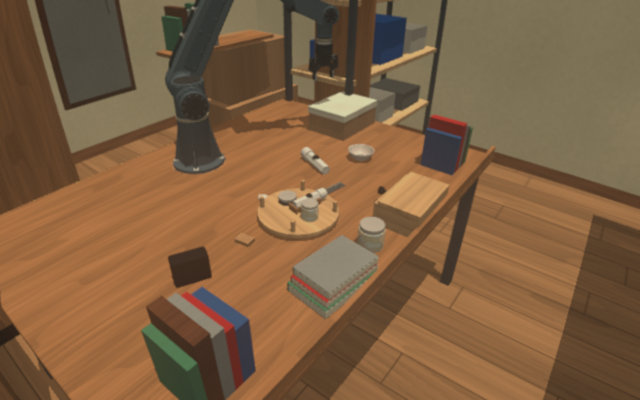

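The top view shows the disc centred at about (323,215), tongue tip at (322,282), and posts near (298,178), (359,190), (347,252) and (285,239). The flashlight on the disc has its lens near (285,207) and its button at (307,209). The scene view confirms this. Next I'll measure.

```bash
python3 - <<'E'
from h import *
import pickle
s=pickle.load(open("top0.pkl","rb"))
im=cv2.cvtColor(s["pixels"],cv2.COLOR_RGB2BGR)
c=cv2.resize(im[150:300,220:420],None,fx=4,fy=4,interpolation=cv2.INTER_CUBIC);cv2.imwrite("pics/crop0.png",c)
for n,u,v,z in[("disc",323,215,.03),("tip",322,282,.01),("p",298,178,.07),("p",359,190,.07),("p",347,252,.07),("p",285,239,.07),("btn",307,208.5,.07),("lens",284,207,.052),("comb",250,222,0),("mb",395,229,.015)]:
    print(n,plane(s,u,v,z).round(4))
E
```

```text
disc [ 0.5673 -0.0466  0.03  ]
tip [ 0.3876 -0.0408  0.01  ]
p [0.6623 0.0199 0.07  ]
p [ 0.6276 -0.1416  0.07  ]
p [ 0.4652 -0.1041  0.07  ]
p [0.5011 0.0553 0.07  ]
btn [ 0.5799 -0.0028  0.07  ]
lens [0.5875 0.0585 0.052 ]
comb [0.5543 0.1565 0.    ]
mb [ 0.5272 -0.2459  0.015 ]
```

View pics/crop0.png

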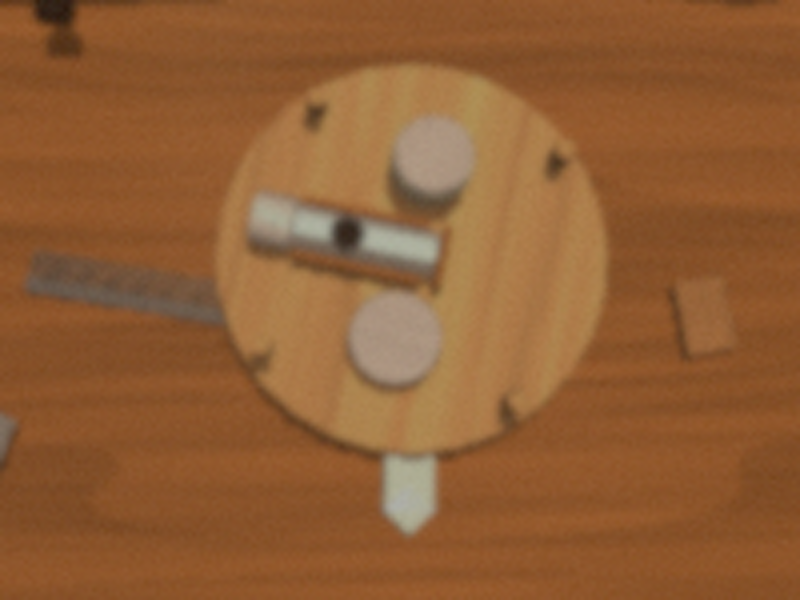

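The crop shows the flashlight axis from the lens at crop (250,221) to the tail at (440,255), which is a world heading of about 80°. The tongue heading is about 178°, so the disc must turn about 98° anticlockwise. I'll push post3 (world about 0.50, 0.053) with shut fingers, from the flashlight side.

Request:
{"op": "apply_moves", "data": {
  "claw": [-1,-1,-1,-1,-1],
  "travel": [
    [-0.2,-0.165,0],
    [-0.2,-0.165,0],
    [-0.2,-0.165,0],
    [-0.2,-0.165,0],
    [-0.2,-0.165,0]
  ],
  "turn": [
    [0,0,0],
    [0,0,0],
    [0,0,0],
    [0,0,0],
    [0,0,0]
  ]
}}

```text
t: 0.52
tcp_pos: [0.3021, 0.4195, 0.231]
tool_rot: [0.153, 0.988, -0.0, -0.0]
force: [1.0, 0.8, 0.1]
finger_gap: 0.299
gripper_force: 0.0
```

Request:
{"op": "apply_moves", "data": {
  "claw": [-1,-1,-1,-1,-1],
  "travel": [
    [-0.2,-0.165,0],
    [-0.2,-0.165,0],
    [-0.2,-0.165,0],
    [-0.2,-0.165,0],
    [-0.2,-0.165,0]
  ],
  "turn": [
    [0,0,0],
    [0,0,0],
    [0,0,0],
    [0,0,0],
    [0,0,0]
  ]
}}

```text
t: 0.93
tcp_pos: [0.4148, 0.2451, 0.2312]
tool_rot: [0.153, 0.988, -0.0, -0.0]
force: [0.5, 0.2, 0.2]
finger_gap: -0.004
gripper_force: 0.0
```

```bash
cat >> h.py <<'E'
from scipy.spatial.transform import Rotation as Ro
C=np.array([.568,-.0466])
def down(yaw): # yaw (deg) = world heading of tool -y... tool y heading = yaw+180
    a=np.radians(yaw+180);y=np.array([np.cos(a),np.sin(a),0]);z=np.array([0,0,-1.])
    return Ro.from_matrix(np.array([np.cross(y,z),y,z]).T)
def rows(targets,p=None,R=None):
    st=manip.sense();p=np.array(st["tcp_pos"]) if p is None else p
    R=Ro.from_quat(st["tool_rot"]) if R is None else R
    print("t",round(st["t"],2),"p",p.round(4),"F",np.round(st["force"],2))
    for P,Q in targets:
        print((R.inv().apply(np.array(P)-p)/.8).round(4).tolist(),((R.inv()*Q).as_rotvec()/np.pi).round(4).tolist())
def arc(phi,z,r=.12):
    a=np.radians(phi);return [*(C+r*np.array([np.cos(a),np.sin(a)])),z],down(phi+90)
E
python3 -c "
from h import *
rows([arc(110,.15)])"
```

```text
t 0.93 p [0.4148 0.2451 0.2312] F [0.53 0.23 0.23]
[-0.2014, -0.1707, 0.1014] [-0.0001, -0.0001, 0.2909]
```

Request:
{"op": "apply_moves", "data": {
  "claw": [-1,-1,-1,-1,-1],
  "travel": [
    [-0.2,-0.171,0.1],
    [-0.2,-0.171,0.1],
    [-0.2,-0.171,0.1],
    [-0.2,-0.171,0.1],
    [-0.2,-0.171,0.1]
  ],
  "turn": [
    [0,0,0.29],
    [0,0,0.29],
    [0,0,0.29],
    [0,0,0.29],
    [0,0,0.29]
  ]
}}

```text
t: 1.35
tcp_pos: [0.5175, 0.0798, 0.1564]
tool_rot: [0.453, 0.892, -0.0, -0.0]
force: [0.2, -0.7, 0.4]
finger_gap: -0.002
gripper_force: 0.0
```

```bash
python3 -c "
from h import *
rows([arc(110,.12)])"
```

```text
t 1.35 p [0.5175 0.0798 0.1564] F [ 0.23 -0.65  0.41]
[-0.0208, -0.0005, 0.0455] [-0.0001, -0.0001, 0.0899]
```

Request:
{"op": "apply_moves", "data": {
  "claw": [-1,-1,-1,-1],
  "travel": [
    [-0.021,0,0.045],
    [-0.021,0,0.045],
    [-0.021,0,0.045],
    [-0.021,0,0.045]
  ],
  "turn": [
    [0,0,0.09],
    [0,0,0.09],
    [0,0,0.09],
    [0,0,0.09]
  ]
}}

```text
t: 1.68
tcp_pos: [0.5264, 0.0674, 0.1197]
tool_rot: [0.572, 0.82, -0.001, -0.001]
force: [0.2, 0.5, 0.0]
finger_gap: -0.0
gripper_force: 0.0
```

```bash
python3 - <<'E'
from h import *
rows([arc(110,.046)])
s=manip.snapshot("wrist");save(s,"pics/w1.png")
for n,p in [("post3",[.4995,.052,.07]),("btn",[.58,-.003,.07]),("tcp",[.527,.066,.046])]: print(n,proj(s,np.array(p)).round(0))
E
```

```text
t 1.68 p [0.5264 0.0674 0.1197] F [0.16 0.54 0.02]
[-0.0019, 0.0004, 0.0921] [-0.001, -0.0005, 0.0014]
post3 [272. 227.]
btn [359. 335.]
tcp [322. 210.]
```

View pics/w1.png

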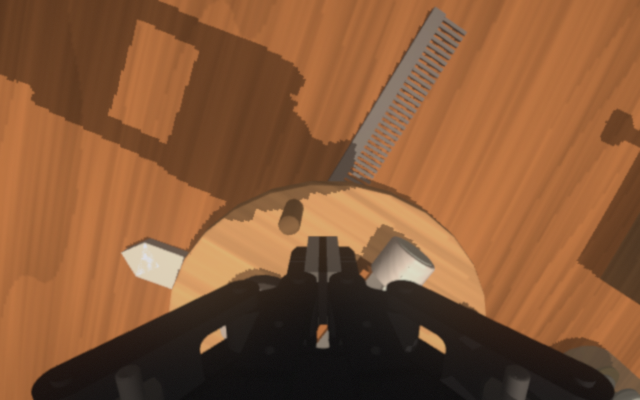

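The wrist view shows the post at about (290,215), with its top near (288,223), left of the shut fingers. The lens head is to the right at (405,260). I predicted the post at (272,227), so I'll check the offset.

```bash
python3 - <<'E'
from h import *
s=manip.snapshot("wrist")
for u,v,z in [(288,223,.07),(295,205,.03),(303,245,.07),(122,254,.01)]: print(u,v,plane(s,u,v,z).round(4))
im=cv2.cvtColor(s["pixels"],cv2.COLOR_RGB2BGR)
cv2.imwrite("pics/w2.png",cv2.resize(im[180:300,240:440],None,fx=4,fy=4,interpolation=cv2.INTER_CUBIC))
print(-np.array(s["R"]).T@s["t"])
E
```

```text
288 223 [0.5083 0.0578 0.07  ]
295 205 [0.5096 0.0578 0.03  ]
303 245 [0.522  0.0471 0.07  ]
122 254 [ 0.3856 -0.0416  0.01  ]
[0.50386139 0.13135507 0.26285488]
```

View pics/w2.png

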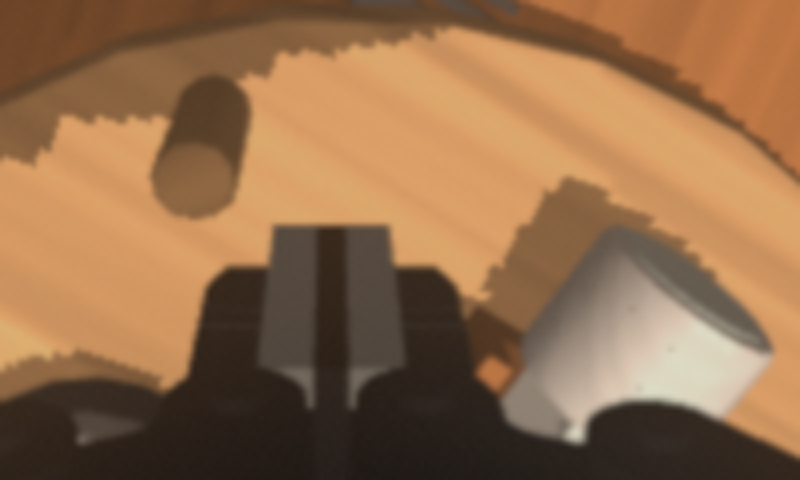

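Post top is at crop (194,180), which puts post3 at roughly (0.507, 0.057), heading 120–125°. I'll descend a bit further back, at 106°.

```bash
python3 -c "
from h import *
rows([arc(106,.048)])
print('arc from 106')
p,R=arc(106,.048)
rows([arc(f,.048) for f in (110,114,118,122,126)],np.array(p),R)"
```

```text
t 1.78 p [0.5269 0.0681 0.1211] F [0.48 0.1  0.46]
[-0.0028, 0.0097, 0.0913] [-0.0002, -0.0001, 0.0245]
arc from 106
t 1.78 p [0.5349 0.0688 0.048 ] F [0.48 0.1  0.46]
[-0.0004, -0.0105, 0.0] [0.0, 0.0, -0.0222]
[-0.0015, -0.0209, 0.0] [0.0, 0.0, -0.0444]
[-0.0033, -0.0312, 0.0] [0.0, 0.0, -0.0667]
[-0.0058, -0.0413, 0.0] [0.0, 0.0, -0.0889]
[-0.009, -0.0513, 0.0] [0.0, 0.0, -0.1111]
```

Request:
{"op": "apply_moves", "data": {
  "claw": [-1,-1,-1,-1,-1],
  "travel": [
    [-0.003,0.01,0.01],
    [-0.003,0.01,0.04],
    [-0.003,0.01,0.07],
    [-0.003,0.01,0.091],
    [-0.003,0.01,0.091]
  ],
  "turn": [
    [0,0,0.0245],
    [0,0,0.0245],
    [0,0,0.0245],
    [0,0,0.0245],
    [0,0,0.0245]
  ]
}}

```text
t: 2.2
tcp_pos: [0.5333, 0.0693, 0.0464]
tool_rot: [0.602, 0.799, -0.001, -0.002]
force: [-0.7, 0.9, 0.5]
finger_gap: 0.0
gripper_force: 0.0
```

Request:
{"op": "apply_moves", "data": {
  "claw": [-1,-1,-1,-1,-1],
  "travel": [
    [-0.0001,-0.005,0],
    [-0.0004,-0.0105,0],
    [-0.0009,-0.0157,0],
    [-0.0015,-0.0209,0],
    [-0.0023,-0.0261,0]
  ],
  "turn": [
    [0,0,-0.0111],
    [0,0,-0.0222],
    [0,0,-0.0333],
    [0,0,-0.0444],
    [0,0,-0.0556]
  ]
}}

```text
t: 2.62
tcp_pos: [0.517, 0.0615, 0.0502]
tool_rot: [0.529, 0.849, 0.001, 0.002]
force: [1.1, -0.3, -0.4]
finger_gap: -0.0
gripper_force: 0.4
```

Request:
{"op": "apply_moves", "data": {
  "claw": [-1,-1,-1,-1,-1],
  "travel": [
    [-0.0002,-0.0078,0],
    [-0.0008,-0.0157,0],
    [-0.0018,-0.0235,0],
    [-0.0033,-0.0312,0],
    [-0.0051,-0.0388,0]
  ],
  "turn": [
    [0,0,-0.0167],
    [0,0,-0.0333],
    [0,0,-0.05],
    [0,0,-0.0667],
    [0,0,-0.0833]
  ]
}}

```text
t: 3.03
tcp_pos: [0.4912, 0.0439, 0.0503]
tool_rot: [0.413, 0.911, 0.001, 0.002]
force: [0.7, 1.0, -0.8]
finger_gap: 0.001
gripper_force: 0.4
```

Request:
{"op": "apply_moves", "data": {
  "claw": [-1,-1,-1,-1,-1],
  "travel": [
    [-0.0002,-0.0078,0],
    [-0.0008,-0.0157,0],
    [-0.0018,-0.0235,0],
    [-0.0033,-0.0312,0],
    [-0.0051,-0.0388,0]
  ],
  "turn": [
    [0,0,-0.0167],
    [0,0,-0.0333],
    [0,0,-0.05],
    [0,0,-0.0667],
    [0,0,-0.0833]
  ]
}}

```text
t: 3.45
tcp_pos: [0.4705, 0.0204, 0.0503]
tool_rot: [0.291, 0.957, 0.0, 0.002]
force: [0.9, -0.3, 0.5]
finger_gap: 0.002
gripper_force: 0.4
```

Request:
{"op": "apply_moves", "data": {
  "claw": [-1,-1,-1,-1,-1],
  "travel": [
    [-0.0002,-0.0078,0],
    [-0.0008,-0.0157,0],
    [-0.0018,-0.0235,0],
    [-0.0033,-0.0312,0],
    [-0.0051,-0.0388,0]
  ],
  "turn": [
    [0,0,-0.0167],
    [0,0,-0.0333],
    [0,0,-0.05],
    [0,0,-0.0667],
    [0,0,-0.0833]
  ]
}}

```text
t: 3.87
tcp_pos: [0.4564, -0.0078, 0.0502]
tool_rot: [0.164, 0.987, -0.0, 0.002]
force: [-0.5, 0.8, 0.2]
finger_gap: 0.001
gripper_force: 0.4
```

```bash
python3 - <<'E'
from h import *
st=manip.sense();p=np.array(st["tcp_pos"]);d=p[:2]-C
print(p,np.degrees(np.arctan2(d[1],d[0])),np.hypot(*d),st["force"],st["q"])
s=manip.snapshot("wrist");save(s,"pics/w3.png")
E
```

```text
[ 0.45643286 -0.00776049  0.05015547] 160.8056241387889 0.11813438682571387 [-0.47525628  0.76926887  0.20437703] [-2.62693630e-01  6.42444363e-01  1.99539914e+00  2.35580814e-04
  4.99249723e-01 -1.50505884e+00]
```

View pics/w3.png

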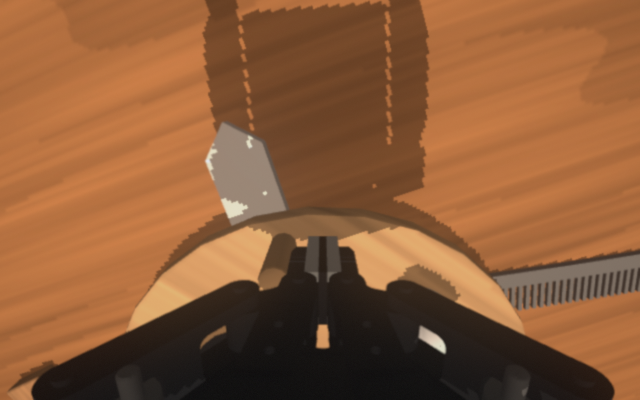

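The post at (275,262) is in contact to the left of the fingers. The tongue is at (245,170) ahead. I'll continue pushing.

Request:
{"op": "apply_moves", "data": {
  "claw": [-1,-1,-1,-1,-1],
  "travel": [
    [-0.0002,-0.0078,0],
    [-0.0008,-0.0157,0],
    [-0.0018,-0.0235,0],
    [-0.0033,-0.0312,0],
    [-0.0051,-0.0388,0]
  ],
  "turn": [
    [0,0,-0.0167],
    [0,0,-0.0333],
    [0,0,-0.05],
    [0,0,-0.0667],
    [0,0,-0.0833]
  ]
}}

```text
t: 4.33
tcp_pos: [0.4497, -0.0383, 0.0498]
tool_rot: [0.034, 0.999, -0.0, 0.001]
force: [1.2, 1.0, -0.2]
finger_gap: 0.003
gripper_force: 0.4
```

Request:
{"op": "apply_moves", "data": {
  "claw": [-1,-1,-1,-1,-1],
  "travel": [
    [-0.0002,-0.0078,0],
    [-0.0008,-0.0157,0],
    [-0.0018,-0.0235,0],
    [-0.0033,-0.0312,0],
    [-0.0051,-0.0388,0]
  ],
  "turn": [
    [0,0,-0.0167],
    [0,0,-0.0333],
    [0,0,-0.05],
    [0,0,-0.0667],
    [0,0,-0.0833]
  ]
}}

```text
t: 4.75
tcp_pos: [0.4514, -0.0695, 0.0498]
tool_rot: [-0.096, 0.995, -0.0, 0.001]
force: [1.1, 1.2, 0.3]
finger_gap: -0.001
gripper_force: 0.4
```

Request:
{"op": "apply_moves", "data": {
  "claw": [-1,-1,-1,-1,-1],
  "travel": [
    [-0.0001,-0.0055,0],
    [-0.0004,-0.0105,0],
    [-0.0009,-0.015,0],
    [-0.0013,-0.019,0],
    [-0.0015,-0.0209,0]
  ],
  "turn": [
    [0,0,-0.0117],
    [0,0,-0.0222],
    [0,0,-0.032],
    [0,0,-0.0404],
    [0,0,-0.0444]
  ]
}}

```text
t: 5.17
tcp_pos: [0.4558, -0.0858, 0.0497]
tool_rot: [-0.165, 0.986, -0.001, 0.001]
force: [-0.2, 0.2, -0.1]
finger_gap: -0.008
gripper_force: 0.3
```

```bash
python3 - <<'E'
from h import *
import pickle
st=manip.sense();p=np.array(st["tcp_pos"]);d=p[:2]-C
print(st["t"],p,np.degrees(np.arctan2(d[1],d[0])),np.hypot(*d),st["force"],st["q"])
s=manip.snapshot("wrist");pickle.dump(s,open("w4.pkl","wb"))
a=cv2.cvtColor(s["pixels"],cv2.COLOR_RGB2BGR)[100:340,120:520]
s=manip.snapshot("top");pickle.dump(s,open("t4.pkl","wb"))
b=cv2.cvtColor(s["pixels"],cv2.COLOR_RGB2BGR)[160:300,253:395]
b=cv2.resize(b,None,fx=2.8,fy=2.4)
cv2.imwrite("pics/w4.png",np.hstack([a,cv2.resize(b,(400,240))]))
cv2.imwrite("pics/w4.png",np.hstack([a,cv2.resize(cv2.cvtColor(s["pixels"],cv2.COLOR_RGB2BGR)[170:290,223:423],(400,240),interpolation=cv2.INTER_CUBIC)]))
E
```

```text
5.1667 [ 0.45575231 -0.08584384  0.04965086] -160.7294417814671 0.11891014576244564 [-0.23294765  0.16338187 -0.09708235] [-4.27893642e-01  6.47600583e-01  1.97589194e+00  8.54854473e-05
  5.15732907e-01 -2.32963270e+00]
```

View pics/w4.png

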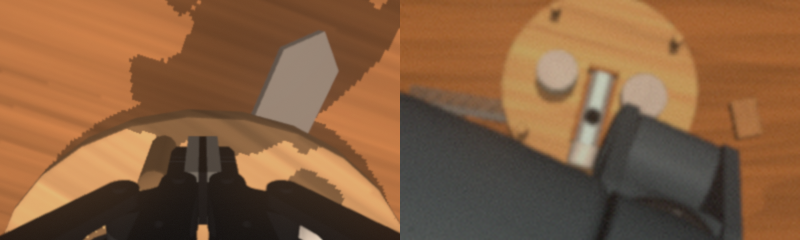

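The flashlight axis in the right panel runs from lens (581,157) to tail (604,70), a heading of about 165°. It needs about 13° more; I'll push 10°, then back off and measure.

Request:
{"op": "apply_moves", "data": {
  "claw": [-1,-1,-1,-1,-1],
  "travel": [
    [-0.0001,-0.0052,0],
    [-0.0004,-0.0118,0],
    [-0.0012,-0.0183,0],
    [-0.0019,-0.0235,0],
    [-0.0023,-0.0261,0]
  ],
  "turn": [
    [0,0,-0.0111],
    [0,0,-0.025],
    [0,0,-0.039],
    [0,0,-0.05],
    [0,0,-0.0556]
  ]
}}

```text
t: 5.68
tcp_pos: [0.4636, -0.1049, 0.0489]
tool_rot: [-0.25, 0.968, -0.0, 0.0]
force: [0.6, 0.3, 0.0]
finger_gap: 0.001
gripper_force: 0.2
```

Request:
{"op": "apply_moves", "data": {
  "claw": [-1,-1,-1,-1,-1],
  "travel": [
    [0,0,0],
    [0,0.006,0],
    [0,0.01,0],
    [0,0.01,-0.05],
    [0,0.01,-0.1]
  ],
  "turn": [
    [0,0,0],
    [0,0,0],
    [0,0,0],
    [0,0,0],
    [0,0,0]
  ]
}}

```text
t: 6.1
tcp_pos: [0.4564, -0.0959, 0.1261]
tool_rot: [-0.25, 0.968, 0.004, -0.004]
force: [1.8, -0.9, 0.9]
finger_gap: 0.005
gripper_force: 0.0
```

```bash
python3 -c "
from h import *
rows([([.47,-.30,.20],down(252))])"
```

```text
t 6.1 p [ 0.4564 -0.0959  0.1261] F [ 1.83 -0.93  0.93]
[0.1091, -0.2307, -0.0938] [0.0019, -0.0031, 0.2607]
```

Request:
{"op": "apply_moves", "data": {
  "claw": [-1,-1,-1,-1,-1],
  "travel": [
    [0.11,-0.23,-0.094],
    [0.11,-0.23,-0.094],
    [0.11,-0.23,-0.094],
    [0.11,-0.23,-0.094],
    [0.11,-0.23,-0.094]
  ],
  "turn": [
    [0,0,0.26],
    [0,0,0.26],
    [0,0,0.26],
    [0,0,0.26],
    [0,0,0.26]
  ]
}}

```text
t: 6.52
tcp_pos: [0.4703, -0.2935, 0.2014]
tool_rot: [0.063, 0.998, 0.0, -0.0]
force: [0.9, -0.7, -0.7]
finger_gap: -0.004
gripper_force: 0.0
```

```bash
python3 - <<'E'
from h import *
import pickle
st=manip.sense();print(st["t"],st["tcp_pos"],st["tool_rot"])
s=manip.snapshot("top");pickle.dump(s,open("t5.pkl","wb"))
b=cv2.cvtColor(s["pixels"],cv2.COLOR_RGB2BGR)[160:300,230:420]
cv2.imwrite("pics/t5.png",cv2.resize(b,None,fx=4,fy=4,interpolation=cv2.INTER_CUBIC))
E
```

```text
6.5167 [ 0.47032889 -0.29349761  0.20137814] [ 6.31112039e-02  9.98006426e-01  3.09282461e-04 -2.33938701e-04]
```

View pics/t5.png

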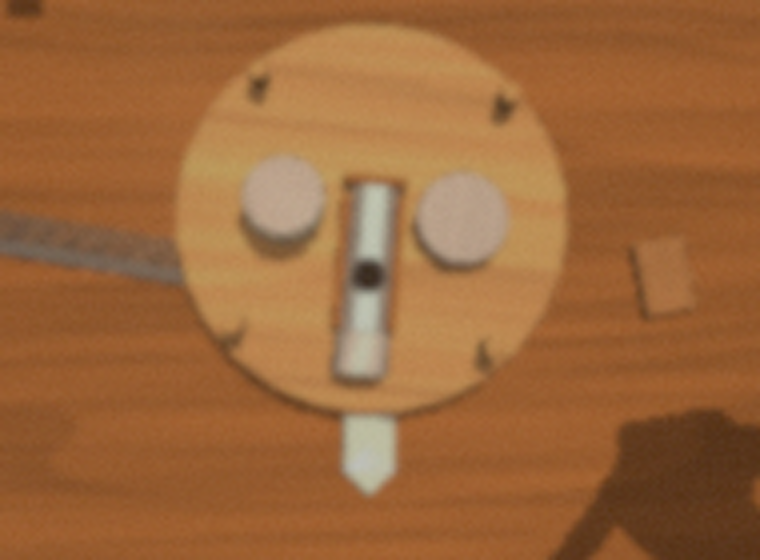

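The view is clear. The flashlight lens is at crop (359,378) and its tail at (373,183). The tongue tip is at (369,495). A few degrees remain, so I'll measure with masks.

```bash
cat > meas.py <<'E'
from h import *
def measure(s):
    im=cv2.GaussianBlur(s["pixels"],(3,3),0);hsv=cv2.cvtColor(im,cv2.COLOR_RGB2HSV)
    m=((hsv[...,1]<95)&(hsv[...,2]>105)).astype(np.uint8)
    def band(v0,v1,u0,u1,z):
        pts=[]
        for v in range(v0,v1):
            u=np.where(m[v,u0:u1])[0]+u0
            if len(u)>3: pts.append(plane(s,(u.min()+u.max())/2,v,z)[:2])
        pts=np.array(pts);b=np.polyfit(pts[:,0],pts[:,1],1);print(len(pts),pts[0].round(4),pts[-1].round(4),"heading off -x (+ = to +y):",np.degrees(np.arctan(-b[0])).round(2));return b
    print("tongue");t=band(266,277,308,338,.01)
    print("barrel");f=band(207,252,313,333,.063)
    hh=hsv[215:240,312:332];k=(hh[...,2]<70);ys,xs=np.where(k);print("button px",xs.mean()+312,ys.mean()+215,len(xs),plane(s,xs.mean()+312,ys.mean()+215,.07))
E
python3 - <<'E'
from meas import *
import pickle
s=pickle.load(open("t5.pkl","rb"));measure(s)
for n,u,v,z in [("disc",230+371.5/4-.4,160+217/4-.4,.03),("tip",230+369/4-.4,160+495/4-.4,.01),("lens",230+359/4-.4,160+379/4-.4,.052),("tail",230+373/4-.4,160+183/4-.4,.062)]: print(n,plane(s,u,v,z).round(4))
E
```

```text
tongue
11 [ 0.4302 -0.0418] [ 0.4035 -0.0398] heading off -x (+ = to +y): 2.58
barrel
41 [ 0.5844 -0.0466] [ 0.4692 -0.0335] heading off -x (+ = to +y): 6.09
button px 321.61538461538464 228.3846153846154 13 [ 0.52714924 -0.03996704  0.07      ]
disc [ 0.5705 -0.0452  0.03  ]
tip [ 0.384  -0.0404  0.01  ]
lens [ 0.4608 -0.0334  0.052 ]
tail [ 0.589 -0.045  0.062]
```

```bash
python3 -c "
from h import *
rows([arc(203,.13)])
p,R=arc(203,.13);rows([arc(203,.049)],np.array(p),R)"
```

```text
t 6.57 p [ 0.4739 -0.304   0.2048] F [ 2.69 -5.7   2.01]
[0.0563, 0.2591, 0.0899] [-0.0046, 0.0021, -0.1704]
t 6.57 p [ 0.4575 -0.0935  0.13  ] F [ 2.69 -5.7   2.01]
[0.0, 0.0, 0.1012] [0.0, 0.0, 0.0]
```

Request:
{"op": "apply_moves", "data": {
  "claw": [-1,-1,-1,-1,-1],
  "travel": [
    [0.056,0.259,0.03],
    [0.056,0.259,0.06],
    [0.056,0.259,0.09],
    [0.056,0.259,0.09],
    [0.056,0.259,0.09]
  ],
  "turn": [
    [0,0,-0.17],
    [0,0,-0.17],
    [0,0,-0.17],
    [0,0,-0.17],
    [0,0,-0.17]
  ]
}}

```text
t: 6.98
tcp_pos: [0.4516, -0.0952, 0.135]
tool_rot: [-0.208, 0.978, 0.0, 0.0]
force: [0.1, -0.2, -0.8]
finger_gap: -0.0
gripper_force: 0.0
```

```bash
python3 -c "
from h import *
rows([arc(203,.13),arc(203,.049)])"
```

```text
t 6.98 p [ 0.4516 -0.0952  0.135 ] F [ 0.14 -0.22 -0.76]
[-0.0077, -0.0011, 0.0063] [0.0, 0.0001, 0.0053]
[-0.0077, -0.0011, 0.1075] [0.0, 0.0001, 0.0053]
```

Request:
{"op": "apply_moves", "data": {
  "claw": [-1,-1,-1,-1,-1],
  "travel": [
    [-0.007,0,0.03],
    [-0.007,0,0.07],
    [-0.007,0,0.106],
    [-0.007,0,0.106],
    [-0.007,0,0.106]
  ],
  "turn": [
    [0,0,0.005],
    [0,0,0.005],
    [0,0,0.005],
    [0,0,0.005],
    [0,0,0.005]
  ]
}}

```text
t: 7.4
tcp_pos: [0.4563, -0.094, 0.0497]
tool_rot: [-0.198, 0.98, 0.001, -0.002]
force: [-0.0, 0.4, -0.5]
finger_gap: -0.002
gripper_force: 0.0
```

```bash
python3 -c "
from h import *
rows([arc(f,.049) for f in (206,208.5,211,212.5,213.5)])"
```

```text
t 7.4 p [ 0.4563 -0.094   0.0497] F [-0.03  0.42 -0.48]
[-0.0019, -0.0079, 0.0008] [0.0012, -0.001, -0.0175]
[-0.0024, -0.0144, 0.0008] [0.0012, -0.001, -0.0314]
[-0.0032, -0.0209, 0.0007] [0.0012, -0.0009, -0.0453]
[-0.0038, -0.0248, 0.0007] [0.0012, -0.0009, -0.0536]
[-0.0043, -0.0273, 0.0007] [0.0012, -0.0009, -0.0592]
```

Request:
{"op": "apply_moves", "data": {
  "claw": [-1,-1,-1,-1,-1],
  "travel": [
    [-0.002,-0.008,0],
    [-0.0024,-0.0145,0],
    [-0.0032,-0.021,0],
    [-0.0038,-0.025,0],
    [-0.0043,-0.0273,0]
  ],
  "turn": [
    [0,0,-0.0175],
    [0,0,-0.0314],
    [0,0,-0.0453],
    [0,0,-0.0536],
    [0,0,-0.0592]
  ]
}}

```text
t: 7.82
tcp_pos: [0.4705, -0.1148, 0.0528]
tool_rot: [-0.288, 0.958, -0.001, 0.001]
force: [0.4, 1.0, 0.1]
finger_gap: -0.0
gripper_force: 0.3
```

Request:
{"op": "apply_moves", "data": {
  "claw": [-1,-1,-1,-1,-1],
  "travel": [
    [0,0,0],
    [0,0.006,0],
    [0,0.01,0],
    [0,0.01,-0.05],
    [0,0.01,-0.1]
  ],
  "turn": [
    [0,0,0],
    [0,0,0],
    [0,0,0],
    [0,0,0],
    [0,0,0]
  ]
}}

```text
t: 8.23
tcp_pos: [0.4621, -0.1055, 0.1285]
tool_rot: [-0.288, 0.958, 0.004, -0.004]
force: [0.6, -0.7, -0.3]
finger_gap: -0.0
gripper_force: 0.0
```

Request:
{"op": "apply_moves", "data": {
  "claw": [-1,-1,-1,-1,-1],
  "travel": [
    [0.11,-0.23,-0.094],
    [0.11,-0.23,-0.094],
    [0.11,-0.23,-0.094],
    [0.11,-0.23,-0.094],
    [0.11,-0.23,-0.094]
  ],
  "turn": [
    [0,0,0.26],
    [0,0,0.26],
    [0,0,0.26],
    [0,0,0.26],
    [0,0,0.26]
  ]
}}

```text
t: 8.65
tcp_pos: [0.4914, -0.3016, 0.2037]
tool_rot: [0.023, 1.0, 0.0, -0.0]
force: [1.2, -0.0, -0.3]
finger_gap: -0.004
gripper_force: 0.0
```

```bash
python3 - <<'E'
from meas import *
import pickle
st=manip.sense();print(st["t"],st["tcp_pos"],st["tool_rot"])
s=manip.snapshot("top");pickle.dump(s,open("t6.pkl","wb"));measure(s)
b=cv2.cvtColor(s["pixels"],cv2.COLOR_RGB2BGR)[160:300,230:420]
cv2.imwrite("pics/t6.png",cv2.resize(b,None,fx=4,fy=4,interpolation=cv2.INTER_CUBIC))
E
```

```text
8.65 [ 0.49143419 -0.30161816  0.20372178] [ 2.34412303e-02  9.99725145e-01  3.02906266e-04 -2.25767307e-04]
tongue
11 [ 0.4302 -0.0418] [ 0.4035 -0.0398] heading off -x (+ = to +y): 2.58
barrel
40 [ 0.5844 -0.0452] [ 0.469  -0.0439] heading off -x (+ = to +y): 0.7
button px 323.5 228.5 12 [ 0.52677369 -0.04486461  0.07      ]
```

View pics/t6.png

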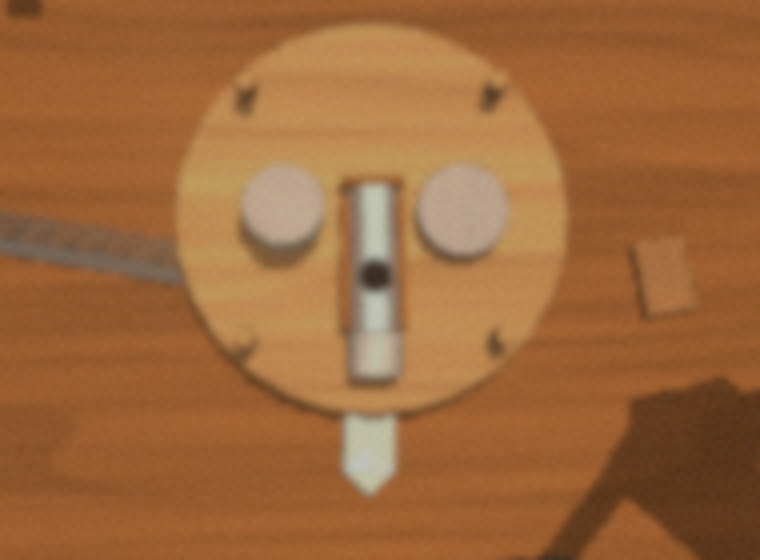

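The disc has turned 5.4°. The lens is now at crop (374,379) above the tongue (tip 369,495), with heading offset 0.7°. I'll check the disc centre for the reference and plan the press.

```bash
python3 - <<'E'
from meas import *
import pickle
s=pickle.load(open("t6.pkl","rb"))
hsv=cv2.cvtColor(cv2.GaussianBlur(s["pixels"],(3,3),0),cv2.COLOR_RGB2HSV)
m=(hsv[...,2]>125).astype(np.uint8)*255;m[262:]=0;m[:,:265]=0;m[:,378:]=0;m[:160]=0
m=cv2.morphologyEx(m,cv2.MORPH_OPEN,np.ones((5,5)))
c=max(cv2.findContours(m,0,cv2.CHAIN_APPROX_NONE)[0],key=cv2.contourArea);h=cv2.convexHull(c)
(u,v),r=cv2.minEnclosingCircle(h);e=cv2.fitEllipse(h);print((u,v,r),e,plane(s,u,v,.03),plane(s,*e[0],.03))
rows([([.526,-.0448,.12],down(270)),([.526,-.0448,.08],down(270))])
E
```

```text
Traceback (most recent call last):
cv2.error: OpenCV(4.12.0) /io/opencv/modules/imgproc/src/shapedescr.cpp:361: error: (-201:Incorrect size of input array) There should be at least 5 points to fit the ellipse in function 'fitEllipseNoDirect'
```

```bash
python3 - <<'E'
from meas import *
import pickle
s=pickle.load(open("t6.pkl","rb"))
im=cv2.GaussianBlur(s["pixels"],(3,3),0).astype(float);g=im[...,1]
print([int(g[195,x]) for x in range(262,290,3)],[int(g[195,x]) for x in range(355,385,3)])
# radial edge: steepest drop in green along rays
P=[]
for a in np.radians(np.r_[0:60:4,120:200:4,210:245:4,295:360:4]):
    rr=np.arange(40,58,.25);x=(322.5+rr*np.cos(a)).astype(np.float32)[None];y=(214+rr*np.sin(a)*-1).astype(np.float32)[None]
    p=cv2.remap(g.astype(np.float32),x,y,1)[0];d=p[:-8]-p[8:];k=d.argmax()+4;P.append(plane(s,x[0,k],y[0,k],.03)[:2])
P=np.array(P)
for _ in range(4):
    A=np.c_[2*P,np.ones(len(P))];q=np.linalg.lstsq(A,(P**2).sum(1),rcond=None)[0];R=np.sqrt(q[2]+q[:2]@q[:2]);res=np.hypot(*(P-q[:2]).T)-R;P=P[abs(res)<2*res.std()]
print("centre",q[:2],R,len(P),res.std())
rows([([.526,-.0448,.12],down(270)),([.526,-.0448,.08],down(270))])
E
```

```text
[97, 98, 99, 100, 101, 114, 137, 137, 137, 138] [138, 138, 138, 137, 116, 92, 93, 95, 96, 96]
centre [ 0.57288398 -0.04534005] 0.13339952101643843 49 0.00047949922793877163
t 8.7 p [ 0.4954 -0.3122  0.2073] F [ 2.75 -6.21  2.48]
[-0.0189, 0.3373, 0.1049] [-0.0042, 0.003, -0.0174]
[-0.0184, 0.3379, 0.1549] [-0.0042, 0.003, -0.0174]
```

The tongue heading is about 1.6° and the flashlight about 0.8°, so it's aligned to under 1°. Now the press.

Request:
{"op": "apply_moves", "data": {
  "claw": [-1,-1,-1,-1,-1],
  "travel": [
    [-0.019,0.337,0],
    [-0.019,0.337,0],
    [-0.019,0.337,0.03],
    [-0.019,0.337,0.06],
    [-0.019,0.337,0.09]
  ],
  "turn": [
    [0,0,-0.017],
    [0,0,-0.017],
    [0,0,-0.017],
    [0,0,-0.017],
    [0,0,-0.017]
  ]
}}

```text
t: 9.12
tcp_pos: [0.5117, -0.098, 0.1675]
tool_rot: [-0.006, 1.0, -0.001, 0.002]
force: [0.7, 0.6, -0.5]
finger_gap: 0.001
gripper_force: 0.0
```

Request:
{"op": "apply_moves", "data": {
  "claw": [-1,-1],
  "travel": [
    [0,0,0],
    [0,0,0]
  ],
  "turn": [
    [0,0,0],
    [0,0,0]
  ]
}}

```text
t: 9.28
tcp_pos: [0.5098, -0.0971, 0.1653]
tool_rot: [-0.009, 1.0, 0.001, -0.002]
force: [0.8, -0.8, 0.4]
finger_gap: 0.002
gripper_force: 0.0
```

```bash
python3 -c "
from h import *
rows([([.527,-.0446,.08],down(270))])"
```

```text
t 9.28 p [ 0.5098 -0.0971  0.1653] F [ 0.77 -0.82  0.45]
[-0.0231, 0.0651, 0.1067] [0.0005, -0.0012, 0.0056]
```

Request:
{"op": "apply_moves", "data": {
  "claw": [-1,-1,-1,-1,-1],
  "travel": [
    [-0.023,0.065,0.03],
    [-0.023,0.065,0.05],
    [-0.023,0.065,0.06],
    [-0.023,0.065,0.06],
    [-0.023,0.065,0.06]
  ],
  "turn": [
    [0,0,0.005],
    [0,0,0.005],
    [0,0,0.005],
    [0,0,0.005],
    [0,0,0.005]
  ]
}}

```text
t: 9.7
tcp_pos: [0.5293, -0.0493, 0.1185]
tool_rot: [0.002, 1.0, -0.0, -0.0]
force: [-0.1, 0.2, -0.5]
finger_gap: 0.002
gripper_force: 0.0
```

```bash
python3 - <<'E'
from h import *
rows([([.527,-.0446,.08],down(270))])
s=manip.snapshot("wrist");save(s,"pics/w5.png")
E
```

```text
t 9.7 p [ 0.5293 -0.0493  0.1185] F [-0.13  0.22 -0.46]
[0.0028, 0.0059, 0.0481] [-0.0001, -0.0001, -0.0012]
```

View pics/w5.png

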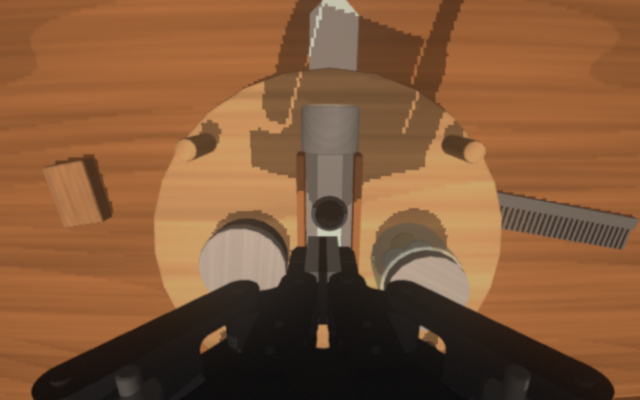

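The wrist view shows the button at (329,213), the lens end at (330,105) and the tongue at about (334,40), all in line. I'll compute the button position and alignment from this view.

```bash
python3 - <<'E'
from h import *
s=manip.snapshot("wrist")
b=plane(s,329,213,.07);print("btn",b)
for n,u,v,z in [("head left/right",302,130,.052),("",358,130,.052),("tongue L",312,60,.01),("R",357,60,.01),("barrel L",312,180,.06),("R",351,180,.06),("postL",187,150,.07),("postR",473,152,.07)]: print(n,plane(s,u,v,z).round(4))
rows([([b[0],b[1],z],down(270)) for z in (.08,.072)])
E
```

```text
btn [ 0.52635197 -0.04551211  0.07      ]
head left/right [ 0.4777 -0.0621  0.052 ]
 [ 0.4779 -0.0271  0.052 ]
tongue L [ 0.4314 -0.0566  0.01  ]
R [ 0.4315 -0.0245  0.01  ]
barrel L [ 0.5079 -0.056   0.06  ]
R [ 0.508  -0.0316  0.06  ]
postL [ 0.4873 -0.1285  0.07  ]
postR [0.4892 0.0389 0.07  ]
t 9.8 p [ 0.5299 -0.0497  0.1193] F [ 0.53  0.54 -0.05]
[0.0046, 0.0053, 0.0492] [-0.0003, 0.0006, -0.0015]
[0.0046, 0.0053, 0.0592] [-0.0003, 0.0006, -0.0015]
```

Request:
{"op": "apply_moves", "data": {
  "claw": [-1,-1,-1,-1,-1],
  "travel": [
    [0.0045,0.0053,0.02],
    [0.0045,0.0053,0.035],
    [0.0045,0.0053,0.045],
    [0.0045,0.0053,0.05],
    [0.0045,0.0053,0.05]
  ],
  "turn": [
    [0,0,0],
    [0,0,0],
    [0,0,0],
    [0,0,0],
    [0,0,0]
  ]
}}

```text
t: 10.22
tcp_pos: [0.5257, -0.0446, 0.0782]
tool_rot: [0.002, 1.0, 0.0, -0.0]
force: [0.1, -0.8, -0.2]
finger_gap: -0.002
gripper_force: 0.0
```

Request:
{"op": "apply_moves", "data": {
  "claw": [-1,-1,-1,-1],
  "travel": [
    [0,0,0.004],
    [0,0,0.008],
    [0,0,0.01],
    [0,0,0.01]
  ],
  "turn": [
    [0,0,0],
    [0,0,0],
    [0,0,0],
    [0,0,0]
  ]
}}

```text
t: 10.55
tcp_pos: [0.5257, -0.0439, 0.0703]
tool_rot: [0.002, 1.0, -0.0, -0.0]
force: [0.7, -0.3, 0.6]
finger_gap: 0.002
gripper_force: 0.0
```

Request:
{"op": "apply_moves", "data": {
  "claw": [-1,-1,-1,-1],
  "travel": [
    [0,0,0.0015],
    [0,0,0.003],
    [0,0,0.003],
    [0,0,0.003]
  ],
  "turn": [
    [0,0,0],
    [0,0,0],
    [0,0,0],
    [0,0,0]
  ]
}}

```text
t: 10.88
tcp_pos: [0.5258, -0.0439, 0.0683]
tool_rot: [0.002, 1.0, -0.0, 0.0]
force: [0.0, 0.8, 2.9]
finger_gap: 0.001
gripper_force: 1.4
```

Request:
{"op": "apply_moves", "data": {
  "claw": [-1,-1,-1,-1],
  "travel": [
    [0,0,0.001],
    [0,0,0.002],
    [0,0,0.002],
    [0,0,0.002]
  ],
  "turn": [
    [0,0,0],
    [0,0,0],
    [0,0,0],
    [0,0,0]
  ]
}}

```text
t: 11.22
tcp_pos: [0.5258, -0.0439, 0.0666]
tool_rot: [0.002, 1.0, -0.0, 0.0]
force: [-1.2, -0.6, 5.0]
finger_gap: -0.0
gripper_force: 2.2
```

Request:
{"op": "apply_moves", "data": {
  "claw": [-1,-1,-1,-1],
  "travel": [
    [0,0,0.001],
    [0,0,0.0015],
    [0,0,0.0015],
    [0,0,0.0015]
  ],
  "turn": [
    [0,0,0],
    [0,0,0],
    [0,0,0],
    [0,0,0]
  ]
}}

```text
t: 11.55
tcp_pos: [0.5259, -0.0439, 0.066]
tool_rot: [0.002, 1.0, -0.0, 0.0]
force: [-2.1, 1.5, 9.3]
finger_gap: 0.003
gripper_force: 4.8
```

The force rose to 9.3 N, well past 5 N, so the button is bottomed. I'll release it and move clear.

Request:
{"op": "apply_moves", "data": {
  "claw": [-1,-1,-1,-1,-1],
  "travel": [
    [0,0,-0.004],
    [0,0,-0.01],
    [0,0,-0.04],
    [0,0,-0.08],
    [0,0,-0.12]
  ],
  "turn": [
    [0,0,0],
    [0,0,0],
    [0,0,0],
    [0,0,0],
    [0,0,0]
  ]
}}

```text
t: 11.97
tcp_pos: [0.5247, -0.0436, 0.1611]
tool_rot: [0.002, 1.0, 0.001, -0.002]
force: [1.9, 0.8, -0.3]
finger_gap: 0.001
gripper_force: 0.0
```

Request:
{"op": "apply_moves", "data": {
  "claw": [-1,-1,-1,-1,-1],
  "travel": [
    [0,-0.05,-0.02],
    [0,-0.1,-0.04],
    [0,-0.15,-0.06],
    [0,-0.2,-0.06],
    [0,-0.25,-0.06]
  ],
  "turn": [
    [0,0,0],
    [0,0,0],
    [0,0,0],
    [0,0,0],
    [0,0,0]
  ]
}}

```text
t: 12.38
tcp_pos: [0.5254, -0.2451, 0.2106]
tool_rot: [0.001, 1.0, -0.001, 0.001]
force: [0.1, -0.3, 0.4]
finger_gap: 0.0
gripper_force: 0.0
```

Request:
{"op": "apply_moves", "data": {
  "claw": [-1,-1,-1,-1,-1],
  "travel": [
    [0,-0.04,0],
    [0,-0.08,0],
    [0,-0.11,0],
    [0,-0.12,0],
    [0,-0.12,0]
  ],
  "turn": [
    [0,0,0],
    [0,0,0],
    [0,0,0],
    [0,0,0],
    [0,0,0]
  ]
}}

```text
t: 12.8
tcp_pos: [0.5244, -0.3412, 0.2086]
tool_rot: [0.003, 1.0, 0.0, -0.0]
force: [-0.5, 1.5, 0.5]
finger_gap: -0.001
gripper_force: 0.0
```

```bash
python3 - <<'E'
from meas import *
print(manip.sense()["tcp_pos"]);measure(manip.snapshot("top"))
E
```

```text
[ 0.52437212 -0.34116502  0.20855451]
tongue
11 [ 0.4302 -0.0418] [ 0.4035 -0.0398] heading off -x (+ = to +y): 2.58
barrel
41 [ 0.5844 -0.0452] [ 0.469  -0.0439] heading off -x (+ = to +y): 1.04
button px 323.5 228.5 12 [ 0.52677369 -0.04486461  0.07      ]
```

The alignment is unchanged after the press, at about 1° or less. I'm handing in.

```bash
python3 -c "
from station import manip
print(manip.sign_off())"
```

```text
the job is handed in; nothing more can be done
None
```

I handed the job in at about 13 s: by my measurements the flashlight points along the tongue to within about 1°, the button was pressed to its stop (9.3 N) and released, and the arm is clear, though no verdict came back.

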